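Restock the sweet-tin display

TASK

Restock the counter display: stand each of the four loose metal sweet tins upright in the wooden tray whose sample tin has the same shape and size, centred on the cork mat in front of the sample. Turn the oval and the square tin so that they line up with their samples. The carton and the jar standing among the tins are not part of this: leave them standing where they are.

Things in the scene. Friction and masses are not known exactly. Their poses are not given: they have to be found in the camera images.
- tin_large: Loose closed plain tinplate sweet tin: large round tin, 64 mm diameter, 36 mm high, straight-sided, 70 to 250 g. It stands on the counter in the row nearest the robot. Origin at the centre of its underside, z up.
- tin_small: Loose closed plain tinplate sweet tin: small round tin, 44 mm diameter, 36 mm high, straight-sided, 70 to 250 g. It stands on the counter in the row nearest the robot. Origin at the centre of its underside, z up.
- tin_oval: Loose closed plain tinplate sweet tin: oval tin with straight sides and round ends, 80 mm long (its own y) by 42 mm wide (its own x); grip it across the 42 mm width, 36 mm high, straight-sided, 70 to 250 g. It stands on the counter in the row nearest the robot. Origin at the centre of its underside, z up.
- tin_square: Loose closed plain tinplate sweet tin: square tin, 50 x 50 mm, its sides along its own x and y, 36 mm high, straight-sided, 70 to 250 g. It stands on the counter in the row nearest the robot. Origin at the centre of its underside, z up.
- tray_large: Fixed wooden tray, fixed sample large round tin (64 mm diameter) 36 mm high at its far end, centred at x +95 mm. Origin on the counter under the centre of its 90 mm square cork mat; x along the tray away from the robot, z up. Floor and mat level, 8 mm above the origin. Outside x -63 to +147, y -65 to +65 mm; walls 5 mm thick, tops at 14 mm (far wall 30).
- tray_small: Fixed wooden tray, fixed sample small round tin (44 mm diameter) 36 mm high at its far end, centred at x +95 mm. Origin on the counter under the centre of its 90 mm square cork mat; x along the tray away from the robot, z up. Floor and mat level, 8 mm above the origin. Outside x -63 to +147, y -65 to +65 mm; walls 5 mm thick, tops at 14 mm (far wall 30).
- tray_oval: Fixed wooden tray, fixed sample oval tin (80 x 42 mm, long way along tray y) 36 mm high at its far end, centred at x +95 mm. Origin on the counter under the centre of its 90 mm square cork mat; x along the tray away from the robot, z up. Floor and mat level, 8 mm above the origin. Outside x -63 to +147, y -65 to +65 mm; walls 5 mm thick, tops at 14 mm (far wall 30).
- tray_square: Fixed wooden tray, fixed sample square tin (50 x 50 mm, sides along tray x and y) 36 mm high at its far end, centred at x +95 mm. Origin on the counter under the centre of its 90 mm square cork mat; x along the tray away from the robot, z up. Floor and mat level, 8 mm above the origin. Outside x -63 to +147, y -65 to +65 mm; walls 5 mm thick, tops at 14 mm (far wall 30).
- carton: Loose upright cardboard carton, 36 (x) x 58 (y) x 66 mm high, 120 g, standing in the row among the tins. Not a tin: stays where it is. Origin at the centre of its underside, z up.
- jar: Loose amber glass jar with a wooden cap, 48 mm diameter, 70 mm high, 160 g, standing in the row among the tins. Not a tin: stays where it is. Origin at the centre of its underside, z up.
There are look-alikes about, which are no part of the job. What is shaped like the tin_large but pink is not meant. Leave any red look-alike of the carton alone.

How it is judged:
By the outcome, as a careful person would: the job done as asked, in the order asked, and still so for the second after the job is handed in, with the robot touching nothing.
It also fails if it takes over 93 s, if anything falls off the work surface, if the arm or the gripper's body presses on something with over 40 N, if the wrist force passes 120 N, or if a joint passes its speed limit or range.

ROBOT

A 7-joint arm with a two-finger parallel gripper is mounted at the origin on the work surface. World frame = base frame: x ahead of the robot, y to its left, z up, the work surface at z = 0. Lengths are in m, angles in rad, forces in N, time in s.
With the tool pointing down it reaches from about 0.4 to 0.9 m from the base axis. Payload 5.6 kg.
Tool frame: the origin (TCP) lies on the centre line of the jaws, within the pads' length; the fingertips stand 17 mm ahead of it and the grasp point (between the pads) lies 2 mm behind it; z points along the fingers, y is the line along which they close (so a half turn about z gives the same grasp; the last joint's range is limited). The gripper opens to 92 mm and grips with 3 to 60 N. Pads are 20 mm wide; open, the fingers measure 128 mm over their backs; the gripper's body (75 mm by 189 mm) begins 69 mm behind the grasp point.
Start: joints at [-1.363, 0.468, -0.012, 1.603, 0.006, 1.071, -0.056], TCP at [0.161, 0.63, 0.232] pointing down, gripper open.
Joint ranges: [-2.53, 2.53], [-0.31, 2.02], [-1.57, 1.55], [0.28, 2.44], [-1.29, 4.43], [0.15, 1.84], [-2.92, 2.92]. Speed limits (rad/s): [2.57, 2.57, 3.14, 3.14, 3.14, 3.14, 3.14].

INTERFACE

Orientations are given as a rotation vector (axis times angle).
In Python, from plant import state, snapshot, arm gives the robot as it stands.
- The arm moves only by the tool carry_out, never from a script. Its argument "increments" is a list of rows, each a list of 2 entries, a list of its own where there are three numbers: the shift along the tool's x, y, z in units of 2 cm (1.0 is 2 cm), then the turn about the tool's z in units of 0.08 rad (1.0 is 0.08 rad). In form: [[[dx, dy, dz], turn], ...]. A call has 1 to 20 rows; each row shifts and turns the commanded pose from where the row before left it, along the tool's axes as they then stand; what a row does not reach is not made up. A row lasts 1/8 s, in which the tool goes at most 62.5 mm and 10.7 degrees, less where a joint would pass 70% of its speed; a pose out of reach is approached as far as the arm can. A call with a number of a shift or a turn outside -1 to 1 is refused whole. A call with a gripper value outside its range is refused whole. "jaw" is the opening, from -1 (shut) to 1 (fully open), set as the call begins (left out, the last holds). The fingers move at their own pace and stop on an object; the grip force is fixed at half the most. Time passes only in rows, so rows that do not move let the fingers close. It gives the time, the measured TCP pose, the force, the opening and the grip force at its end, in the units of the state.
- state(): the state, without advancing time (a new reading comes with each control period).
- snapshot(name): name is "side" or "top" or "wrist"; returns a dict with "color" (400x640x3 uint8, red, green, blue), "fov_y" (degrees; the focal length in pixels is half the picture's height over the tangent of half this angle, whatever the lens; pixels are square), "cx", "cy" (the principal point, pixels), "R" (3x3) and "t" (3): a world point X has camera coordinates R X + t; the wrist camera has in their place "tool_from_camera" (4x4, takes a point from camera to tool coordinates, whose origin is the TCP and whose axes are the flange's). Camera axes: x right, y down, z forward; pixel columns grow to the right and rows downward; lengths in m; the calibration is good to about 2 mm. The wrist camera is an equidistant fisheye: a pixel r from the principal point sees the ray r / f radians off the axis. A picture is of the moment at which its call begins: read the wrist's pose just before it. There is no depth.
- arm.close_job(): hands the job in; it is judged then, once.
The state is a dict: "time_s": time; "joints": joint angles; "dq": joint speeds; "joint_torque": joint torques, N m; "position": TCP position; "tcp_rot": TCP orientation; "force": force on the tool from outside, world axes, zero at the start; "wrist_torque": the same for the moment, N m; "grip_width": opening from 0.0 (shut) to 1.0 (fully open); "gripper_force": force on a finger pad.
Only numpy, scipy, OpenCV 4.12 (cv2) and the standard library are available. Lean on these libraries where they do the work, as an engineer would, in place of code of your own. Each camera call takes 0.05 s, during which the arm holds its last target. There are 200 camera calls.

## Working session

There is one attempt and no reset: what is moved stays moved. The work goes in short steps, Python scripts to look and compute and a tool call to move; the robot and the scene stay as the last step left them, time stands still between calls to the robot, and variables do not carry over. Pictures are saved under pics/ and viewed, at most 14 in all, crops included, and the job is handed in when it is done.

Besides the shell and the picture viewer there is one more tool, called in YAML: its name, and indented under it one key for each argument. carry_out: Moves the arm, as the interface text tells. Shifts and turns lie within -1 to 1; 1 stands for 2 cm of shift or 0.08 rad of turn. Its arguments: {"type":"object","properties":{"increments":{"type":"array","items":{"type":"array"}},"jaw":{"type":"number"}},"required":["increments"]}

```bash
mkdir -p pics; ls
python3 - <<'E'
from plant import state, snapshot
import cv2,json,pickle
s=state(); print({k:s[k] for k in('time_s','position','tcp_rot','grip_width')})
d={}
for n in('top','side','wrist'):
    p=snapshot(n); d[n]=p; cv2.imwrite(f'pics/{n}0.png',p['color'][...,::-1]); print(n,{k:v for k,v in p.items() if k!='color'})
pickle.dump((s,d),open('s0.pkl','wb'))
E
```

```text
pics
{'time_s': 0.0, 'position': array([0.16125409, 0.62908945, 0.23060973]), 'tcp_rot': array([-3.93057995e-01, -3.11681161e+00,  2.88293279e-03]), 'grip_width': 1.0022606605134639}
top {'fov_y': 47.305467527977214, 'cx': 318.5600196145206, 'cy': 199.15133902374038, 'R': array([[ 0.02929703, -0.99918632, -0.02771973],
       [-0.99343692, -0.02603857, -0.11137813],
       [ 0.11056572,  0.03080085, -0.99339143]]), 't': array([-0.00393577,  0.44608828,  1.0743006 ])}
side {'fov_y': 47.22596141805024, 'cx': 323.91687972244625, 'cy': 200.93489665801968, 'R': array([[ 0.95974679, -0.28082872, -0.00461873],
       [-0.22326187, -0.75282522, -0.61919974],
       [ 0.17041198,  0.59530615, -0.78521993]]), 't': array([-0.42736995,  0.12513069,  1.0506704 ])}
wrist {'fov_y': 65.70646984690485, 'cx': 319.9435860047059, 'cy': 198.84634585081895, 'tool_from_camera': array([[-3.53170797e-04, -9.62608675e-01, -2.70895577e-01,
         7.58947039e-02],
       [ 9.99999822e-01, -4.70248328e-04,  3.67279476e-04,
         2.37091516e-05],
       [-4.80934602e-04, -2.70895399e-01,  9.62608670e-01,
        -1.53479732e-01],
       [ 0.00000000e+00,  0.00000000e+00,  0.00000000e+00,
         1.00000000e+00]])}
```

View pics/top0.png

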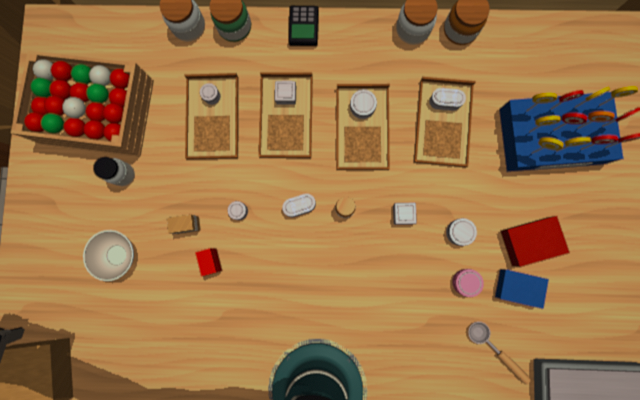

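View pics/side0.png

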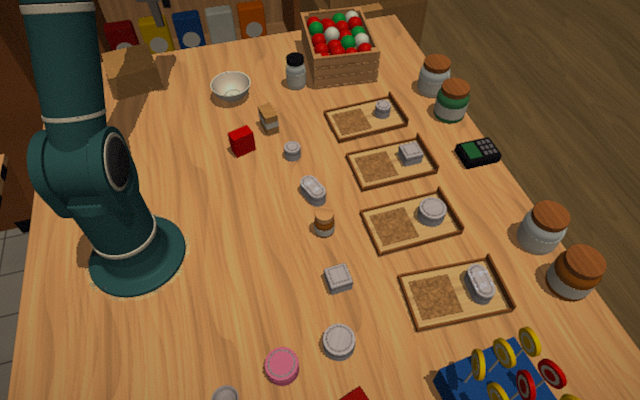

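```bash
cat > h.py <<'E'
import numpy as np,cv2,pickle
from scipy.spatial.transform import Rotation as Ro
def foc(p): return 200/np.tan(np.radians(p['fov_y']/2))
def ray(p,uv,s=None):
    "origin, unit directions (world) of pixels uv; s = state for the wrist camera"
    uv=np.atleast_2d(np.asarray(uv,float)); f=foc(p); a=(uv-[p['cx'],p['cy']])
    if s is None:
        d=np.c_[a/f,np.ones(len(a))]@p['R']; o=-p['R'].T@p['t']
    else:
        r=np.hypot(*a.T)+1e-9; th=r/f
        d=np.c_[a/r[:,None]*np.sin(th)[:,None],np.cos(th)]
        T=p['tool_from_camera']; W=Ro.from_rotvec(s['tcp_rot']).as_matrix()
        d=d@T[:3,:3].T@W.T; o=W@T[:3,3]+s['position']
    return o,d/np.linalg.norm(d,axis=1,keepdims=True)
def plane(p,uv,z,s=None):
    o,d=ray(p,uv,s); return o+d*((z-o[2])/d[:,2:])
def tri(rays):
    A=0;b=0
    for o,d in rays:
        P=np.eye(3)-np.outer(d,d);A=A+P;b=b+P@o
    return np.linalg.solve(A,b)
def blobs(m,lo,hi):
    m=cv2.morphologyEx(m.astype(np.uint8),cv2.MORPH_CLOSE,np.ones((3,3)))
    c,_=cv2.findContours(m,cv2.RETR_EXTERNAL,cv2.CHAIN_APPROX_NONE)
    return [k for k in c if lo<cv2.contourArea(k)<hi]
E
python3 - <<'E'
from h import *
s,d=pickle.load(open('s0.pkl','rb'))
for n in('top','side'):
    p=d[n];hsv=cv2.cvtColor(p['color'],cv2.COLOR_RGB2HSV);H,S,V=[hsv[...,i].astype(int) for i in range(3)]
    print(n)
    for k in blobs((S<50)&(V>90),100,1500):
        (u,v),wh,a=cv2.minAreaRect(k);print('tin',round(u,1),round(v,1),np.round(wh,1),round(a),plane(p,[u,v],.036)[0].round(3))
    for k in (blobs((S>90)&(V<165)&(V>60)&(H>5)&(H<25),600,4000)):
        (u,v),wh,a=cv2.minAreaRect(k);print('mat?',round(u,1),round(v,1),np.round(wh,1),round(a),plane(p,[u,v],.008)[0].round(3))
p=d['top']['color'];hsv=cv2.cvtColor(p,cv2.COLOR_RGB2HSV)
for u,v in [(212,133),(225,105),(290,133),(237,211),(404,213),(250,180)]:print(u,v,hsv[v-1:v+2,u-1:u+2].reshape(-1,3).mean(0).round())
a=cv2.resize(p[70:245,180:480],None,fx=2.66,fy=2.66,interpolation=cv2.INTER_CUBIC);cv2.imwrite('pics/c1.png',a[...,::-1])
E
```

```text
top
tin 485.3 338.8 [38.2 19.1] 45 [ 0.134 -0.382  0.036]
tin 462.5 232.0 [26. 27.] 90 [ 0.376 -0.331  0.036]
tin 405.0 213.0 [20. 20.] 90 [ 0.417 -0.197  0.036]
tin 236.5 210.5 [17. 17.] 90 [0.412 0.203 0.036]
tin 298.5 204.8 [18.3 32.6] 72 [0.43  0.056 0.036]
tin 117.7 172.1 [16.2 24.3] 21 [0.498 0.498 0.036]
tin 73.1 106.8 [18.  19.9] 72 [0.659 0.623 0.036]
tin 363.1 102.4 [25.6 25.3] 18 [ 0.685 -0.093  0.036]
tin 448.1 97.1 [32.4 17.5] 4 [ 0.702 -0.299  0.036]
tin 208.6 91.7 [16.1 16.5] 63 [0.704 0.287 0.036]
tin 285.0 90.5 [19. 20.] 90 [0.711 0.098 0.036]
tin 99.5 74.5 [17. 19.] 90 [0.743 0.563 0.036]
tin 41.7 68.3 [17.6 17. ] 5 [0.756 0.711 0.036]
tin 415.9 20.8 [35.9 20.6] 21 [ 0.895 -0.22   0.036]
tin 184.7 18.5 [23.3 35.8] 57 [0.893 0.358 0.036]
mat? 531.3 261.4 [74.  95.5] 4 [ 0.312 -0.501  0.008]
mat? 544.8 159.0 [132.6  71.2] 29 [ 0.561 -0.539  0.008]
side
tin 224.5 392.5 [13. 25.] 90 [ 0.15  -0.369  0.036]
tin 339.3 340.2 [33.7 31.3] 42 [ 0.379 -0.335  0.036]
tin 576.4 293.6 [26.4  9.7] 5 [ 0.879 -0.379  0.036]
tin 482.1 282.2 [40.7 18.8] 63 [ 0.705 -0.3    0.036]
tin 33
[... 408 characters left out ...]
in 235.5 89.5 [13. 25.] 90 [0.313 0.485 0.036]
tin 434.0 81.3 [28.6 23.9] 7 [0.896 0.352 0.036]
tin 296.0 75.6 [20.3 17.4] 85 [0.502 0.499 0.036]
tin 158.5 44.5 [13. 15.] 90 [0.107 0.791 0.036]
tin 191.3 39.9 [15.4 12.7] 7 [0.214 0.787 0.036]
tin 331.5 33.0 [10. 13.] 90 [0.675 0.692 0.036]
tin 254.0 29.5 [13.4 13.4] 45 [0.427 0.789 0.036]
tin 220.2 23.8 [35.3 24.5] 79 [0.322 0.858 0.036]
mat? 110.4 349.8 [ 24.9 101.6] 7 [-0.058 -0.215  0.008]
mat? 392.0 162.8 [50.5 86.1] 70 [0.662 0.098 0.008]
mat? 366.2 119.1 [41.2 80.8] 74 [0.655 0.28  0.008]
212 133 [ 15. 162. 154.]
225 105 [ 20. 125. 187.]
290 133 [ 15. 162. 136.]
237 211 [ 10.  27. 186.]
404 213 [ 52.  11. 191.]
250 180 [ 20. 133. 189.]
```

View pics/c1.png

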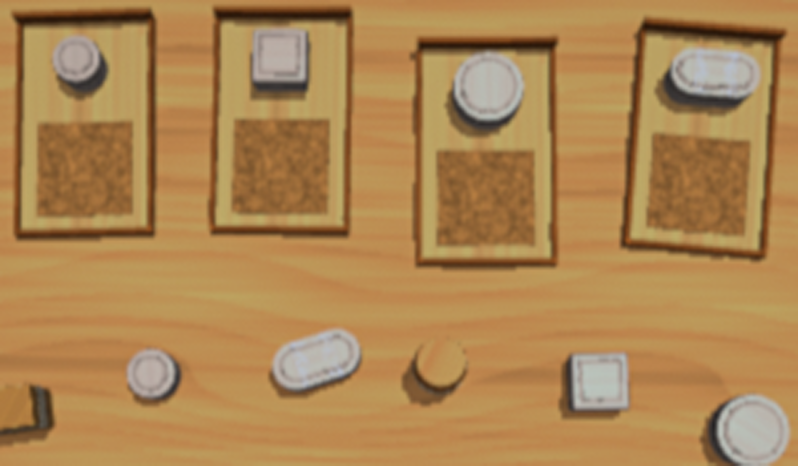

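The crop shows the trays, left to right: small, square, large, oval. The loose tins, left to right, are small (237,211), oval (299,205), square (405,213) and large (462,232). The jar is between the oval and the square at (345,207), and the carton is at (182,224). Next I move over to look with the wrist camera.

carry_out:
  increments:
    - [[-0.5,-0.5,0],-1]
    - [[-0.9,-1,0],-1]
    - [[-0.9,-1,0],-1]
    - [[-0.9,-1,0],-0.15]
    - [[-0.9,-1,0],0]
    - [[-0.9,-1,0],0]
    - [[-0.9,-1,0],0]
    - [[-0.9,-1,0],0]
    - [[-0.9,-1,0],0]
    - [[-0.9,-1,0],0]
    - [[-0.9,-1,0],0]
    - [[-0.9,-1,0],0]
    - [[-0.9,-1,0],0]
    - [[-0.9,-1,0],0]
    - [[-0.9,-1,0],0]
    - [[-0.9,-1,0],0]
    - [[-0.9,-1,0],0]
    - [[-0.9,-1,0],0]
    - [[-0.9,-1,0],0]
    - [[-0.5,-0.6,0],0]
  jaw: 1

```text
time_s: 2.65
position: [0.4978, 0.24, 0.2314]
tcp_rot: [-0.001, -3.141, 0.001]
force: [-0.2, 0.9, -0.6]
grip_width: 0.999
gripper_force: 0.0
```

Run:
```python
from h import *
from plant import state,snapshot
s=state();p=snapshot('wrist');pickle.dump((s,p),open('w1.pkl','wb'));cv2.imwrite('pics/w1.png',p['color'][...,::-1])
print(s['time_s'],s['position'],s['tcp_rot'],s['joints'].round(2) if hasattr(s['joints'],'round') else s['joints'])
_,d=pickle.load(open('s0.pkl','rb'))
# mats by hue in the fixed views
for n in('top','side'):
    q=d[n];hsv=cv2.cvtColor(cv2.medianBlur(q['color'],5),cv2.COLOR_RGB2HSV);H,S,V=[hsv[...,i].astype(int) for i in range(3)]
    for k in blobs((H<18)&(H>10)&(S>140)&(V>100)&(V<175),700,3500):
        (u,v),wh,a=cv2.minAreaRect(k);m=cv2.moments(k);uv=[m['m10']/m['m00'],m['m01']/m['m00']];print(n,np.round(uv,1),np.round(wh,1),round(a),plane(q,uv,.008)[0].round(4))
```

```text
2.65 [0.49781761 0.24004131 0.23140403] [-5.76747718e-04 -3.14141835e+00  6.91262168e-04] [-0.63  0.3   0.14  1.85 -0.05  0.99  1.11]
top [362.3 143.9] [36. 36.] 90 [ 0.5881 -0.095   0.008 ]
top [285.1 132. ] [36. 35.] 0 [0.614  0.0973 0.008 ]
top [607.9  19. ] [89.9 23.1] 2 [ 0.922  -0.7042  0.008 ]
top [476.3  10.6] [26. 85.] 90 [ 0.9396 -0.3772  0.008 ]
top [428.6  17.8] [77.9 32.7] 40 [ 0.9187 -0.2569  0.008 ]
side [225.9 359.4] [93.5 23.2] 81 [ 0.1584 -0.2984  0.008 ]
side [575.5 262.8] [55.1 66. ] 39 [ 0.9432 -0.304   0.008 ]
side [546.  210.5] [138.8  30.9] 38 [ 0.9635 -0.157   0.008 ]
side [132.3  89.4] [108.5  88.7] 79 [0.009  0.6143 0.008 ]
side [357.2  55.9] [ 80.3 147.1] 84 [0.7301 0.5809 0.008 ]
side [261.   26.8] [80.  48.4] 37 [0.4597 0.8454 0.008 ]
```

View pics/w1.png

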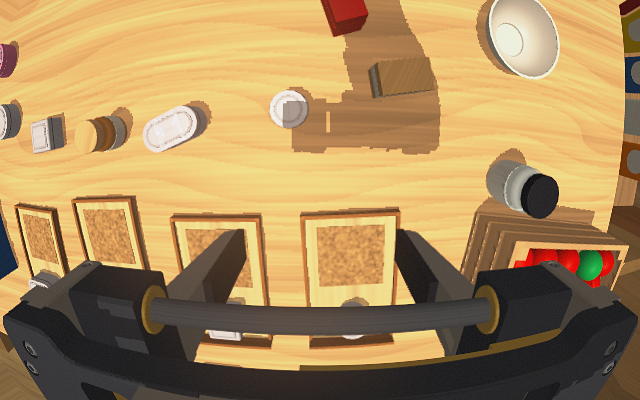

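The wrist view shows the small tin at (289,108), the oval at (174,129) and the small tray's mat at (351,254), unobstructed. The mats of the other trays lie at (213,250), (107,235) and (41,240).

```bash
cat >> h.py <<'E'
MAT=dict(small=(.61,.285),square=(.613,.097),large=(.588,-.095),oval=(.605,-.295))
TIN=dict(small=(.412,.2),oval=(.43,.055),square=(.417,-.198),large=(.377,-.331))
def proj(p,X,s=None):
    X=np.atleast_2d(X)
    if s is None: c=X@p['R'].T+p['t']; return c[:,:2]/c[:,2:]*foc(p)+[p['cx'],p['cy']]
    T=p['tool_from_camera'];W=Ro.from_rotvec(s['tcp_rot']).as_matrix()
    c=((X-s['position'])@W-T[:3,3])@T[:3,:3]; r=np.hypot(c[:,0],c[:,1]);th=np.arctan2(r,c[:,2])
    return c[:,:2]/r[:,None]*th[:,None]*foc(p)+[p['cx'],p['cy']]
def find(p,kind,xy,z,s=None,R=.062):
    "largest blob of the kind ('mat'/'tin') within R of xy; returns pixel contour"
    a=np.linspace(0,2*np.pi,40);roi=np.zeros(p['color'].shape[:2],np.uint8)
    cv2.fillPoly(roi,[np.round(proj(p,np.c_[xy[0]+R*np.cos(a),xy[1]+R*np.sin(a),0*a+z],s)).astype(np.int32)],1)
    im=cv2.medianBlur(p['color'],3);hsv=cv2.cvtColor(im,cv2.COLOR_RGB2HSV).astype(int);H,S,V=hsv[...,0],hsv[...,1],hsv[...,2]
    m=((H<18)&(H>8)&(S>130)&(V>60)&(V<195)) if kind=='mat' else (S<60)&(V>70)
    m=(m&(roi>0)).astype(np.uint8)
    if kind=='mat': m=cv2.morphologyEx(cv2.medianBlur(m,5),cv2.MORPH_OPEN,np.ones((5,5)))
    c=blobs(m,30,1e5); return max(c,key=cv2.contourArea)[:,0]
def rect(X):
    "centre, sizes and long-side angle (deg) of metric contour points"
    c,wh,a=cv2.minAreaRect((X[:,:2]*1000).astype(np.float32)); return np.r_[c,wh,a].round(1)
def cen(k): m=cv2.moments(k);return [m['m10']/m['m00'],m['m01']/m['m00']]
E
python3 - <<'E'
from h import *
s,p=pickle.load(open('w1.pkl','rb'));_,d=pickle.load(open('s0.pkl','rb'))
for n in MAT:
    rs=[];
    for v,q,st in(('top',d['top'],None),('side',d['side'],None),('wrist',p,s)):
        k=find(q,'mat',MAT[n],.008,st);print(n,v,rect(plane(q,k,.008,st)))
        if v!='wrist' or n in('small','large'): o,D=ray(q,cen(k),st);rs.append((o,D[0]))
    print('  tri',tri(rs).round(4))
for n in TIN:
    rs=[]
    for v,q,st in(('top',d['top'],None),('side',d['side'],None),('wrist',p,s)):
        if v=='wrist' and n in('large',): continue
        k=find(q,'tin',TIN[n],.036,st);print(n,v,rect(plane(q,k,.036,st)))
        o,D=ray(q,cen(k),st);rs.append((o,D[0]))
    print('  tri',tri(rs).round(4))
E
```

```text
small top [605.2 281.7 102.7  88.4   2.9]
small side [605.5 280.9 114.3 114.7  73.4]Traceback (most recent call last):
  File "<stdin>", line 6, in <module>
  File "h.py", line 42, in find
    c=blobs(m,30,1e5); return max(c,key=cv2.contourArea)[:,0]
                              ~~~^^^^^^^^^^^^^^^^^^^^^^^
ValueError: max() iterable argument is empty
```

```bash
python3 - <<'E'
t=open('h.py').read()
a=t.index("    m=((H<18)");b=t.index("    c=blobs(m,30")
t=t[:a]+'''    if kind=='mat':
        g=cv2.GaussianBlur(p['color'],(0,0),1.2)[...,1]
        th,_=cv2.threshold(g[roi>0][None],0,255,cv2.THRESH_BINARY+cv2.THRESH_OTSU); m=g<th
    else: m=(S<60)&(V>70)
    m=(m&(roi>0)).astype(np.uint8)
    if kind=='mat': m=cv2.morphologyEx(cv2.morphologyEx(m,cv2.MORPH_CLOSE,np.ones((5,5))),cv2.MORPH_OPEN,np.ones((5,5)))
'''+t[b:]
t=t.replace("np.round(proj(p,np.c_[xy[0]+R*np.cos(a),xy[1]+R*np.sin(a),0*a+z],s))","np.round(proj(p,np.c_[xy[0]+Q*np.clip(1.5*R*np.cos(a),-R,R),xy[1]+Q*np.clip(1.5*R*np.sin(a),-R,R),0*a+z],s))").replace("    a=np.linspace(0,2*np.pi,40);roi","    if kind=='mat': R=.053\n    Q=1;a=np.linspace(0,2*np.pi,80);roi").replace("Q*","")
open('h.py','w').write(t)
E
cat > m.py <<'E'
from h import *
def report(views,tins=TIN,mats=MAT,skip=()):
    for kind,D0,z in(('mat',mats,.008),('tin',tins,.036)):
        for n in D0:
            rs=[]
            for v,q,st in views:
                if (v,kind,n) in skip: continue
                try:k=find(q,kind,D0[n],z,st)
                except ValueError: print(kind,n,v,'none');continue
                print(kind,n,v,rect(plane(q,k,z,st)));o,D=ray(q,cen(k),st);rs.append((o,D[0]))
            if len(rs)>1: print('   tri',tri(rs).round(4))
E
python3 - <<'E'
from m import *
s,p=pickle.load(open('w1.pkl','rb'));_,d=pickle.load(open('s0.pkl','rb'))
report([('top',d['top'],None),('side',d['side'],None),('w',p,s)],skip=[('w','mat','square'),('w','tin','large')])
E
```

```text
mat small top [606.8 281.8  90.9  88.4   2.9]
mat small side [605.  278.   99.1  99.1   1.7]
mat small w [609.2 281.6  92.   90.6   2.2]
   tri [0.6091 0.2822 0.0041]
mat square top [612.9  96.6  89.3  88.1   1.3]
mat square side [609.5  92.3 100.5 102.6  89.4]
   tri [ 0.6149  0.0982 -0.0018]
mat large top [587.9 -94.4  85.8  89.1   1.2]
mat large side [584.3 -94.  102.7  89.3   1.7]
mat large w [593.1 -97.6  98.2  96.    0.8]
   tri [ 0.5891 -0.0946  0.0053]
mat oval top [ 604.7 -291.2   89.6   91.4   86.5]
mat oval side [ 601.2 -289.9   89.7  102.1   86.3]
mat oval w [ 605.8 -295.1  112.6   92.2   88.1]
   tri [ 0.6044 -0.2909  0.0081]
tin small top [412.5 202.1  42.9  41.9  47.2]
tin small side [413.5 191.2  70.4  37.2  75.6]
tin small w [415.4 204.9  41.6  41.9  89.2]
   tri [0.4152 0.2041 0.0219]
tin oval top [429.9  55.6  44.   79.   20. ]
tin oval side [429.3  44.7  53.7  98.2  17.5]
tin oval w [432.4  56.2  43.3  79.7  18.8]
   tri [0.4316 0.0539 0.0246]
tin square top [ 417.3 -196.    47.4   50.     1.5]
tin square side [ 417.4 -204.3   62.7   50.8   89.5]
tin square w [ 417.5 -178.6   48.1   83.8    2.6]
   tri [ 0.4189 -0.1974  0.0194]
tin large top [ 376.3 -331.4   60.8   63.1    1.6]
tin large side [ 376.5 -336.8   71.4   60.5   73.6]
   tri [ 0.3774 -0.3336  0.0267]
```

carry_out:
  increments:
    - [[0.2,-0.9,1],0]
    - [[0.2,-0.9,1],0]
    - [[0,0,1],0]
    - [[0,0,1],0]
    - [[0,0,0],0]

```text
time_s: 3.32
position: [0.4877, 0.2056, 0.1503]
tcp_rot: [0.003, -3.138, 0.002]
force: [-0.5, 0.2, -0.2]
grip_width: 1.0
gripper_force: 0.0
```

```bash
cat > look.py <<'E'
import sys
from m import *
from plant import state,snapshot
# look.py NAME tins,.. mats,..
s=state();p=snapshot('wrist');pickle.dump((s,p),open(sys.argv[1]+'.pkl','wb'));cv2.imwrite(f'pics/{sys.argv[1]}.png',p['color'][...,::-1])
x=Ro.from_rotvec(s['tcp_rot']).as_matrix()[:,0];print(s['time_s'],s['position'].round(4),'toolx deg',np.degrees(np.arctan2(x[1],x[0])).round(2),'width',round(s['grip_width'],3))
pick=lambda D,i:{k:D[k] for k in sys.argv[i].split(',') if k in D}
V=[('w',p,s)]
if len(sys.argv)>4: s2,p2=pickle.load(open(sys.argv[4]+'.pkl','rb'));V.append((sys.argv[4],p2,s2))
report(V,pick(TIN,2),pick(MAT,3))
E
python3 look.py w2 small,oval small w1
```

```text
3.325 [0.4877 0.2056 0.1503] toolx deg -179.88 width 1.0
mat small w [610.  285.2 107.7 107.4  89.9]
mat small w1 [609.2 281.6  92.   90.6   2.2]
   tri [0.5712 0.275  0.0763]
tin small w [415.6 204.2  41.9  42.1  18.7]
tin small w1 [415.4 204.9  41.6  41.9  89.2]
   tri [0.4154 0.2042 0.0311]
tin oval w [429.9  60.9  42.4  90.6  18.8]
tin oval w1 [432.4  56.2  43.3  79.7  18.8]
   tri [0.4324 0.045  0.0097]
```

carry_out:
  increments:
    - [[0.9,0,1],0]
    - [[0.9,0,1],0]
    - [[0.9,0,1],0]
    - [[0.9,0,1],0]
    - [[0,-0.05,1],0]
    - [[0,0,1],0]
    - [[0,0,0.1],0]
    - [[0,0,0],0]

```text
time_s: 4.38
position: [0.4178, 0.2047, 0.0304]
tcp_rot: [-0.002, 3.141, 0.001]
force: [-0.1, -0.2, -1.3]
grip_width: 1.0
gripper_force: 0.0
```

carry_out:
  increments:
    - [[0.1,0,0.1],0]
    - [[0,0,0],0]
    - [[0,0,0],0]
    - [[0,0,0],0]
    - [[0,0,0],0]
  jaw: -1

```text
time_s: 5.0
position: [0.4152, 0.2042, 0.0276]
tcp_rot: [-0.002, 3.142, 0.0]
force: [-0.0, 0.0, 0.1]
grip_width: 0.479
gripper_force: 0.3
```

carry_out:
  increments:
    - [[0,0,0],0]
    - [[0,0,0],0]
    - [[0,0,-0.5],0]
    - [[0,0,-1],0]
    - [[0,0,-1],0]
    - [[-0.9,0.3,-1],0]
    - [[-1,0.4,0],0]
    - [[-1,0.4,0],0]
    - [[-1,0.4,0],0]
    - [[-1,0.4,0],0]
    - [[-1,0.4,0],0]
    - [[-1,0.4,0],0]
    - [[-1,0.4,0],0]
    - [[-1,0.4,0],0]
    - [[-0.8,0.4,0.5],0]
    - [[0,0.35,0.5],0]
    - [[0,0,0.5],0]
    - [[0,0,0.5],0]
    - [[0,0,0],0]

```text
time_s: 7.38
position: [0.6081, 0.2887, 0.0565]
tcp_rot: [0.001, -3.14, 0.002]
force: [-0.0, -0.3, -2.1]
grip_width: 0.476
gripper_force: 30.0
```

```bash
python3 look.py w3 oval small w1
```

```text
7.375 [0.6081 0.2887 0.0565] toolx deg -179.95 width 0.476
mat small w [6.131e+02 2.849e+02 1.004e+02 1.070e+02 2.000e-01]
mat small w1 [609.2 281.6  92.   90.6   2.2]
   tri [0.599  0.2816 0.0189]
tin oval w [440.1  60.4 119.1  52.9  78.3]
tin oval w1 [432.4  56.2  43.3  79.7  18.8]
   tri [0.4326 0.0463 0.0141]
```

View pics/w3.png

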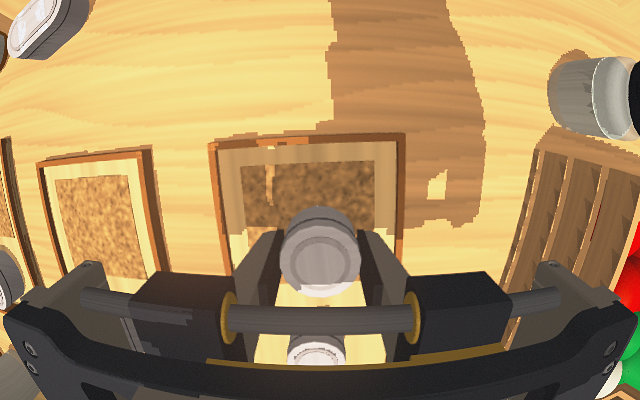

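The tin hangs in the jaws above the mat. The mat's near corners are at about (244,168) and (375,161), and the tin sits right of centre.

Run:
```python
from h import *
s,p=pickle.load(open('w3.pkl','rb'))
print(plane(p,[(244,168),(375,161)],.008,s).round(4))
print(plane(p,[(320,270)],.044+.02,s).round(4))
```

```text
[[0.5674 0.2374 0.008 ]
 [0.5628 0.3253 0.008 ]]
[[0.6127 0.2887 0.064 ]]
```

carry_out:
  increments:
    - [[-0.07,-0.3,0.4],0]
    - [[0,0,0.4],0]
    - [[0,0,0.18],0]
    - [[0,0,0],0]

```text
time_s: 7.92
position: [0.6102, 0.2834, 0.0375]
tcp_rot: [0.002, -3.141, 0.0]
force: [0.1, 0.4, -0.9]
grip_width: 0.47
gripper_force: 30.0
```

carry_out:
  increments:
    - [[0.03,-0.03,0.07],0]
    - [[0,0,0],0]

```text
time_s: 8.18
position: [0.6099, 0.2829, 0.0367]
tcp_rot: [-0.002, 3.141, 0.0]
force: [-0.2, 0.5, -0.9]
grip_width: 0.474
gripper_force: 30.0
```

carry_out:
  increments:
    - [[0,0,0],0]
    - [[0,0,0],0]
    - [[0,0,0],0]
  jaw: -0.5

```text
time_s: 8.55
position: [0.6099, 0.2829, 0.0367]
tcp_rot: [-0.002, 3.141, 0.0]
force: [0.0, 1.1, -1.9]
grip_width: 0.472
gripper_force: 30.0
```

carry_out:
  increments:
    - [[0,0,0.03],0]
    - [[0,0,0],0]
    - [[0,0,0],0]
    - [[0,0,0],0]
  jaw: 0.5

```text
time_s: 9.05
position: [0.61, 0.2829, 0.0361]
tcp_rot: [-0.002, 3.141, 0.0]
force: [0.6, -0.7, -0.1]
grip_width: 0.754
gripper_force: 0.0
```

carry_out:
  increments:
    - [[0,0,-0.6],0]
    - [[0,0,-1],0]
    - [[0,0,-1],0]
    - [[0.5,-1,-1],0]
    - [[0.5,-1,-1],0]
    - [[0.5,-1,-1],0]
    - [[0.5,-1,0],0]
    - [[0.5,-1,0],0]
    - [[0.5,-1,0],0]
    - [[0.5,-1,0],0]
    - [[0.5,-1,0],0]
    - [[0.5,-1,0],0]
    - [[0.5,-1,0],0]
    - [[0.1,-1,0],0]
    - [[0,-0.2,0],0]
    - [[0,0,0],0]
  jaw: 1

```text
time_s: 11.05
position: [0.5082, 0.0587, 0.148]
tcp_rot: [-0.001, 3.141, 0.001]
force: [-0.4, 0.4, 0.8]
grip_width: 0.997
gripper_force: 0.0
```

```bash
python3 look.py w4 oval square w1
python3 - <<'E'
from h import *
s,p=pickle.load(open('w4.pkl','rb'))
for n,z in(('placed',.044),):
    k=find(p,'tin',(.61,.283),z,s,.04);print(n,rect(plane(p,k,z,s)))
E
```

```text
11.05 [0.5082 0.0587 0.148 ] toolx deg -179.96 width 0.997
mat square w [654.3  97.  106.9  24.9  89.9]
mat square w1 [618.2  90.9  95.6  97.2  89.9]
   tri [0.625  0.0973 0.026 ]
tin oval w [431.7  55.7  41.9  78.8  19.7]
tin oval w1 [432.4  56.2  43.3  79.7  18.8]
   tri [0.4317 0.0557 0.0313]
placed [577.1 260.1  35.3  11.6  89.8]
```

View pics/w4.png

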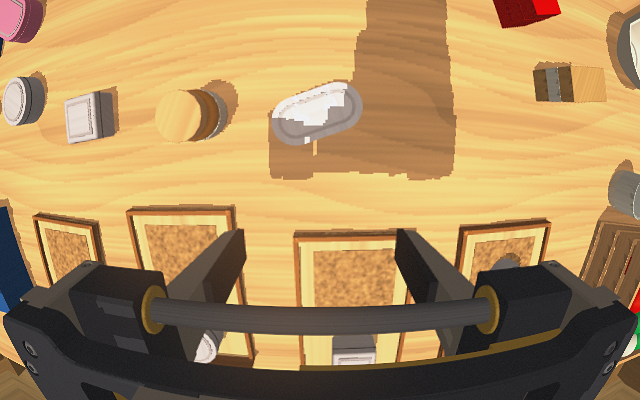

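carry_out:
  increments:
    - [[0.95,-0.15,0.5],0]
    - [[0.95,0,0.5],0]
    - [[0.95,0,0.5],0]
    - [[0.95,0,0.5],0]
    - [[0,0,0.4],1]
    - [[0,0,0],1]
    - [[0,0,0],1]
    - [[0,0,0],1]
    - [[0,0,0],1]
    - [[0,0,0],1]
    - [[0,0,0],1]
    - [[0,0,0],1]
    - [[0,0,0],1]
    - [[0,0,0],1]
    - [[0,0,0],1]
    - [[0,0,0],1]
    - [[0,0,0],1]
    - [[0,0,0],1]
    - [[0,0,0],1]
    - [[0,0,0],0.4]

```text
time_s: 13.6
position: [0.4323, 0.0565, 0.0999]
tcp_rot: [1.813, 2.566, 0.0]
force: [-0.7, 0.2, 0.5]
grip_width: 0.999
gripper_force: 0.0
```

carry_out:
  increments:
    - [[0,0,0.5],0]
    - [[0,0,0.5],0]

```text
time_s: 13.85
position: [0.4321, 0.0559, 0.0792]
tcp_rot: [-1.812, -2.566, -0.0]
force: [-0.3, 0.0, -0.2]
grip_width: 1.002
gripper_force: 0.0
```

```bash
python3 look.py w5 oval none
```

```text
13.85 [0.4321 0.0559 0.0792] toolx deg 109.56 width 1.002
tin oval w [431.1  58.2  42.2  84.6  19.3]
```

carry_out:
  increments:
    - [[0,0,1],0]
    - [[0,0,1],0]
    - [[0,0,0.52],0]
    - [[0,0,0],0]

```text
time_s: 14.4
position: [0.4316, 0.0553, 0.0289]
tcp_rot: [-1.813, -2.564, 0.002]
force: [0.0, 0.2, -0.2]
grip_width: 1.0
gripper_force: 0.0
```

carry_out:
  increments:
    - [[0,0,0],0]
    - [[0,0,0],0]
    - [[0,0,0],0]
    - [[0,0,0],0]
    - [[0,0,0],0]
    - [[0,0,0],0]
    - [[0,0,0],0]
  jaw: -1

```text
time_s: 15.28
position: [0.4321, 0.0557, 0.0297]
tcp_rot: [-1.814, -2.565, -0.0]
force: [-1.1, -0.3, 2.0]
grip_width: 0.458
gripper_force: 30.0
```

carry_out:
  increments:
    - [[0,0,-0.6],0]
    - [[0,0,-1],0]
    - [[0,0,-1],1]
    - [[0,0,-1],1]
    - [[0,0,-0.4],1]
    - [[0,0,0],1]
    - [[0,0,0],1]
    - [[-0.6,0.3,0],0]
    - [[-1,0.6,0],0]
    - [[-1,0.6,0],0]
    - [[-1,0.6,0],0]
    - [[-1,0.6,0],0]
    - [[-1,0.6,0],0]
    - [[-1,0.6,0],0]
    - [[-1,0.6,0],0]
    - [[-1,0.6,0],0]
    - [[-1,0.6,0],0]

```text
time_s: 17.4
position: [0.5345, -0.1448, 0.1098]
tcp_rot: [2.286, 2.155, -0.0]
force: [-0.2, -0.8, -1.9]
grip_width: 0.457
gripper_force: 30.0
```

carry_out:
  increments:
    - [[-1,0.6,0],0]
    - [[-1,0.6,0],0]
    - [[-1,0.6,0],0]
    - [[-1,0.6,0.4],0]
    - [[-1,0.6,0.4],0]
    - [[-1,0.6,0.4],0]
    - [[-1,0.5,0.4],0]
    - [[-0.2,0,0.4],0]
    - [[0,0,0],0]
    - [[0,0,0],0]

```text
time_s: 18.65
position: [0.6075, -0.2906, 0.0697]
tcp_rot: [-2.286, -2.155, -0.001]
force: [0.2, 0.3, -0.6]
grip_width: 0.454
gripper_force: 30.0
```

```bash
python3 look.py w6 none none
```

```text
18.65 [ 0.6075 -0.2906  0.0697] toolx deg 86.62 width 0.454
```

View pics/w6.png

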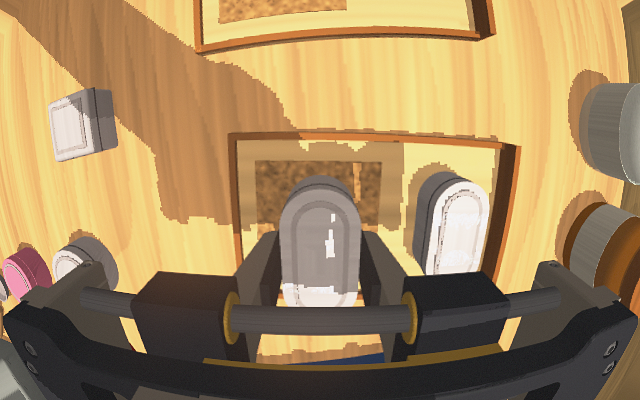

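The held oval tin is over the mat. The mat's near edge runs from about (256,161) to (382,161), and the wall top runs from (232,135) to (518,146).

Run:
```python
from h import *
s,p=pickle.load(open('w6.pkl','rb'))
print(plane(p,[(256,161),(382,161)],.008,s).round(4)); print(plane(p,[(232,135),(518,146)],.014,s).round(4))
k=find(p,'tin',(.7015,-.297),.044,s,.05);print(rect(plane(p,k,.044,s)))
c=cv2.resize(p['color'][130:210,225:415],None,fx=4,fy=4,interpolation=cv2.INTER_CUBIC);cv2.imwrite('pics/w6c.png',c[...,::-1])
_,d=pickle.load(open('s0.pkl','rb'))
for n,c in dict(small=(.704,.287),square=(.711,.098),large=(.685,-.093),oval=(.702,-.299)).items(): k=find(d['top'],'tin',c,.044,None,.05);print(n,rect(plane(d['top'],k,.044)))
```

```text
[[ 0.5652 -0.2442  0.008 ]
 [ 0.6546 -0.2495  0.008 ]]
[[ 0.5511 -0.2238  0.014 ]
 [ 0.7662 -0.2394  0.014 ]]
[ 695.6 -288.6   72.3   54.1   86.5]
small [700.  284.5  45.7  41.5  28.7]
square [706.9  97.4  50.7  48.7   2.3]
large [681.6 -93.8  62.3  62.9  47.1]
oval [ 699.4 -297.5   44.7   78.9    1.1]
```

View pics/w6c.png

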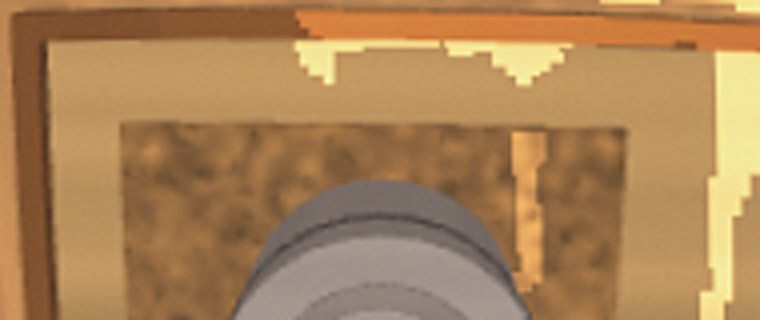

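carry_out:
  increments:
    - [[-0.07,-0.04,0.5],0.11]
    - [[0,0,0.5],0]
    - [[0,0,0.45],0]
    - [[0,0,0],0]
    - [[0,0,0],0]

```text
time_s: 19.32
position: [0.6068, -0.293, 0.0406]
tcp_rot: [2.297, 2.143, -0.0]
force: [-0.4, -0.3, -0.6]
grip_width: 0.453
gripper_force: 30.0
```

carry_out:
  increments:
    - [[0.04,0,0.1],0]
    - [[0,0,0],0]

```text
time_s: 19.58
position: [0.6069, -0.292, 0.0387]
tcp_rot: [2.296, 2.144, 0.0]
force: [-0.6, -1.1, -2.0]
grip_width: 0.456
gripper_force: 30.0
```

carry_out:
  increments:
    - [[0,0,0.05],0]
    - [[0,0,0],0]

```text
time_s: 19.82
position: [0.607, -0.2921, 0.0378]
tcp_rot: [2.296, 2.143, 0.0]
force: [-0.5, 0.3, -0.8]
grip_width: 0.456
gripper_force: 30.0
```

carry_out:
  increments:
    - [[0,0,0],0]
    - [[0,0,0],0]
    - [[0,0,0],0]
    - [[0,0,0],0]
  jaw: 0.5

```text
time_s: 20.32
position: [0.6068, -0.2921, 0.0376]
tcp_rot: [2.297, 2.144, 0.0]
force: [0.6, 1.0, -0.5]
grip_width: 0.75
gripper_force: 0.0
```

carry_out:
  increments:
    - [[0,0,-0.5],0]
    - [[0,0,-1],0]
    - [[0,0,-1],0]
    - [[0,0,-1],-0.5]
    - [[0,0,-1],-1]
    - [[0,0,-1],-1]
    - [[0,0,-1],-1]
    - [[0,0,0],-1]
    - [[0,0,0],-1]
    - [[0,0,0],-1]
    - [[0,0,0],-1]
    - [[0,0,0],-1]
    - [[0,0,0],-1]
    - [[0,0,0],-1]
    - [[0,0,0],-1]
    - [[0,0,0],-1]
    - [[0,0,0],-1]
    - [[0,0,0],-1]
    - [[0,0,0],-1]
    - [[0,0,0],-1]
  jaw: 1

```text
time_s: 22.82
position: [0.6068, -0.2925, 0.1691]
tcp_rot: [0.494, 3.101, -0.001]
force: [-1.1, 0.5, 0.3]
grip_width: 0.999
gripper_force: 0.0
```

carry_out:
  increments:
    - [[0.5,0,0],-1]
    - [[1,0,0],-1]
    - [[1,0,0],-1]
    - [[1,0,0],-1]
    - [[0,0,0],0]
    - [[0,0,0],0]

```text
time_s: 23.58
position: [0.5392, -0.2797, 0.1685]
tcp_rot: [0.001, 3.14, -0.001]
force: [-0.9, -0.2, -0.3]
grip_width: 0.999
gripper_force: 0.0
```

```bash
python3 look.py w7 large,square large,oval
python3 - <<'E'
from h import *
s,p=pickle.load(open('w7.pkl','rb'))
for c in((.607,-.292),(.7015,-.2985)):
  k=find(p,'tin',c,.044,s,.045);print(rect(plane(p,k,.044,s)))
E
```

```text
23.575 [ 0.5392 -0.2797  0.1685] toolx deg 179.98 width 0.999
mat large w [592.9 -99.6  96.9 100.1   1.3]
mat oval w [ 585.4 -289.2   91.3   50.7   85.1]
tin large w [ 382.8 -331.5   64.5   63.3   85.5]
tin square w [ 419.6 -200.8   50.3   54.5    2.7]
[ 600.9 -291.4   79.2   55.2   86.8]
[ 689.3 -298.8   91.6   66.6   88.3]
```

View pics/w7.png

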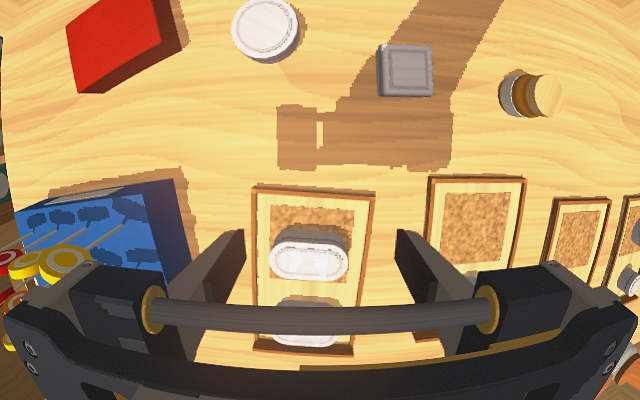

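The oval tin stands lined up in its tray at (309,255). The large tin is at (265,28) and the square tin at (405,70).

carry_out:
  increments:
    - [[0.9,-0.6,0.2],0]
    - [[0.9,-0.6,0.2],0]
    - [[0.9,-0.6,0.2],0]
    - [[0.9,-0.6,0.2],0]
    - [[0.4,-0.1,0.1],0]
    - [[0,0,0],0]

```text
time_s: 24.38
position: [0.4577, -0.3296, 0.1495]
tcp_rot: [-0.001, -3.142, -0.001]
force: [1.0, 0.1, -0.3]
grip_width: 1.0
gripper_force: 0.0
```

```bash
python3 look.py w8 large,square none w7
```

```text
24.375 [ 0.4577 -0.3296  0.1495] toolx deg 179.96 width 1.0
tin large w [ 377.9 -332.5   62.4   61.5   89.8]
tin large w7 [ 382.8 -331.5   64.5   63.3   85.5]
   tri [ 0.3779 -0.3326  0.0253]
tin square w [ 417.8 -204.    50.5   59.6    2.4]
tin square w7 [ 419.6 -200.8   50.3   54.5    2.7]
   tri [ 0.4185 -0.1986  0.0228]
```

carry_out:
  increments:
    - [[1,-0.15,0.9],0]
    - [[1,0,0.9],0]
    - [[1,0,0.9],0]
    - [[1,0,0.5],0]
    - [[0,0,0.9],0]
    - [[0,0,0.9],0]
    - [[0,0,0.9],0]
    - [[0,0,0.1],0]
    - [[0,0,0],0]

```text
time_s: 25.55
position: [0.3785, -0.3325, 0.0296]
tcp_rot: [-0.001, 3.141, -0.0]
force: [0.4, -0.7, -0.4]
grip_width: 0.998
gripper_force: 0.0
```

carry_out:
  increments:
    - [[0,0,0],0]
    - [[0,0,0],0]
    - [[0,0,0],0]
    - [[0,0,0],0]
    - [[0,0,0],0]
  jaw: -1

```text
time_s: 26.18
position: [0.3784, -0.3326, 0.0299]
tcp_rot: [-0.001, 3.141, -0.0]
force: [-0.6, 0.3, 4.3]
grip_width: 0.691
gripper_force: 30.0
```

carry_out:
  increments:
    - [[0,0,-0.6],0]
    - [[0,0,-1],0]
    - [[0,0,-1],0]
    - [[-0.5,0.5,-1],0]
    - [[-0.9,1,-0.4],0]
    - [[-0.9,1,0],0]
    - [[-0.9,1,0],0]
    - [[-0.9,1,0],0]
    - [[-0.9,1,0],0]
    - [[-0.9,1,0],0]
    - [[-0.9,1,0],0]
    - [[-0.9,1,0],0]
    - [[-0.9,1,0],0]
    - [[-0.9,1,0.5],0]
    - [[-0.9,1,0.5],0]
    - [[-0.2,0.4,0.5],0]
    - [[0,0,0.5],0]
    - [[0,0,0],0]
    - [[0,0,0],0]

```text
time_s: 28.55
position: [0.5897, -0.0956, 0.0697]
tcp_rot: [-0.002, -3.141, 0.001]
force: [0.4, 0.9, -2.2]
grip_width: 0.685
gripper_force: 30.0
```

```bash
python3 look.py w9 none none;python3 - <<'E'
from h import *
s,p=pickle.load(open('w9.pkl','rb'))
c=cv2.resize(p['color'][110:310,180:460],None,fx=2.8,fy=2.8,interpolation=cv2.INTER_CUBIC);cv2.imwrite('pics/w9c.png',c[...,::-1])
E
```

```text
28.55 [ 0.5897 -0.0956  0.0697] toolx deg 179.93 width 0.685
```

View pics/w9c.png

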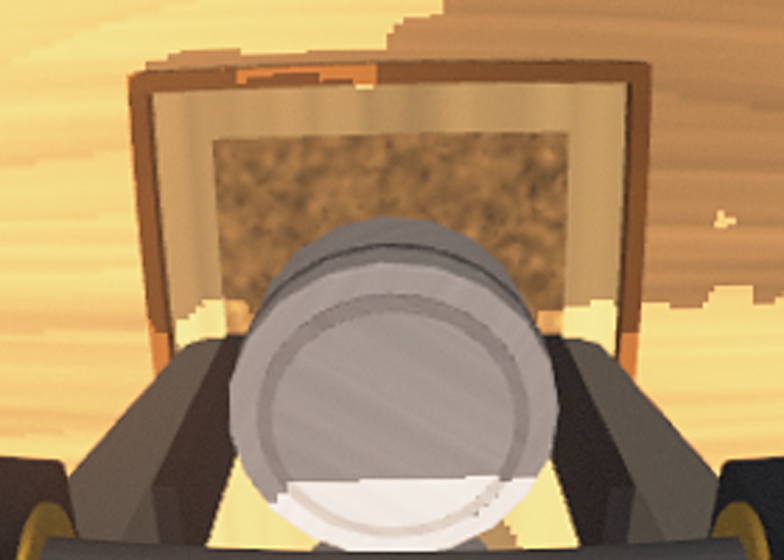

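The crop shows the mat's near corners at crop positions (213,140) and (569,131). In the full picture these are (256.1,160.0) and (383.2,156.8).

Run:
```python
from h import *
s,p=pickle.load(open('w9.pkl','rb'))
a,b=plane(p,[(256.1,160),(383.2,156.8)],.008,s);d=b-a;L=np.hypot(*d[:2]);n=np.array([d[1],-d[0]])/L
print(a.round(4),b.round(4),L,'centre',((a+b)[:2]/2+.045*n).round(4),'yaw',np.degrees(np.arctan2(n[1],n[0])))
```

```text
[ 0.5457 -0.1409  0.008 ] [ 0.5435 -0.0507  0.008 ] 0.0902562412294725 centre [ 0.5896 -0.0948] yaw 1.3629889169432354
```

carry_out:
  increments:
    - [[0,0.04,0.5],0]
    - [[0,0,0.5],0]
    - [[0,0,0.5],0]
    - [[0,0,0.05],0]
    - [[0,0,0],0]
    - [[0,0,0],0]

```text
time_s: 29.35
position: [0.5902, -0.0936, 0.0387]
tcp_rot: [-0.0, 3.141, -0.0]
force: [0.1, 0.2, -2.4]
grip_width: 0.69
gripper_force: 30.0
```

carry_out:
  increments:
    - [[0.02,-0.05,0.04],0]
    - [[0,0,0],0]
    - [[0,0,0],0]

```text
time_s: 29.72
position: [0.5898, -0.0946, 0.0379]
tcp_rot: [-0.0, 3.141, -0.0]
force: [-0.1, 0.2, -0.5]
grip_width: 0.69
gripper_force: 30.0
```

carry_out:
  increments:
    - [[0,0,0],0]
    - [[0,0,0],0]
    - [[0,0,0],0]
  jaw: 0.9

```text
time_s: 30.1
position: [0.5899, -0.0946, 0.038]
tcp_rot: [-0.001, 3.141, -0.0]
force: [0.6, -0.7, 0.3]
grip_width: 0.946
gripper_force: 0.0
```

carry_out:
  increments:
    - [[0,0,-0.6],0]
    - [[0,0,-1],0]
    - [[0,0,-1],0]
    - [[0.9,-0.9,-1],0]
    - [[0.9,-0.9,-1],0]
    - [[0.9,-0.9,-1],0]
    - [[0.9,-0.9,0],0]
    - [[0.9,-0.9,0],0]
    - [[0.3,-0.7,0],0]
    - [[0,0,0],0]
    - [[0,0,0],0]
  jaw: 1

```text
time_s: 31.48
position: [0.4946, -0.1979, 0.15]
tcp_rot: [-0.002, 3.141, 0.0]
force: [-0.6, -0.6, 0.3]
grip_width: 0.998
gripper_force: 0.0
```

```bash
python3 look.py w10 square none w8
```

```text
31.475 [ 0.4946 -0.1979  0.15  ] toolx deg -179.92 width 0.998
tin square w [ 418.3 -197.7   48.6   48.6    3. ]
tin square w8 [ 417.8 -204.    50.5   59.6    2.4]
   tri [ 0.4187 -0.1978  0.0202]
```

View pics/w10.png

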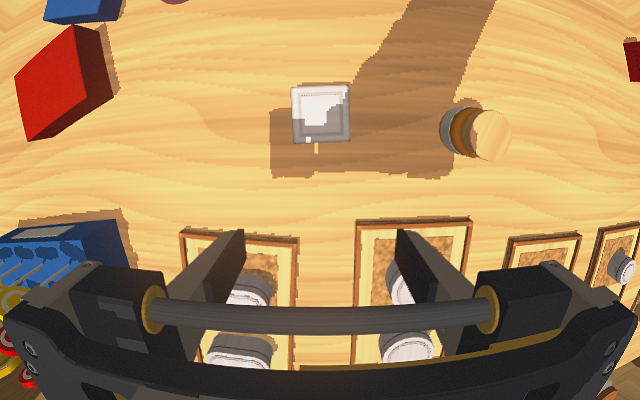

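The square tin at (320,114) is turned about 3°. There is room for the fingers between it and the jar at (475,133).

carry_out:
  increments:
    - [[0.95,0,0.9],0]
    - [[0.95,0,0.9],0]
    - [[0.95,0,0.9],0]
    - [[0.95,0,0.5],0]
    - [[0,0,0.9],-0.65]
    - [[0,0,0.9],0]
    - [[0,0,0.9],0]
    - [[0,0,0.15],0]
    - [[0,0,0],0]

```text
time_s: 32.65
position: [0.4181, -0.1983, 0.0288]
tcp_rot: [0.084, -3.14, -0.0]
force: [0.5, 0.7, 0.0]
grip_width: 1.0
gripper_force: 0.0
```

carry_out:
  increments:
    - [[0,0,0],0]
    - [[0,0,0],0]
    - [[0,0,0],0]
    - [[0,0,0],0]
    - [[0,0,0],0]
    - [[0,0,0],0]
  jaw: -1

```text
time_s: 33.4
position: [0.4178, -0.1986, 0.0289]
tcp_rot: [-0.082, 3.14, 0.0]
force: [0.0, 0.2, 3.3]
grip_width: 0.542
gripper_force: 30.0
```

carry_out:
  increments:
    - [[0,0,-0.6],0]
    - [[0,0,-1],0]
    - [[0,0,-1],0]
    - [[-0.5,0.6,-1],0]
    - [[-0.7,0.95,-0.6],0]
    - [[-0.7,0.95,0],0]
    - [[-0.7,0.95,0],0]
    - [[-0.7,0.95,0],0]
    - [[-0.7,0.95,0],0]
    - [[-0.7,0.95,0],0]
    - [[-0.7,0.95,0],0]
    - [[-0.7,0.95,0],0]
    - [[-0.7,0.95,0],0]
    - [[-0.7,0.95,0],0]
    - [[-0.7,0.95,0.4],0]
    - [[-0.7,0.95,0.5],0]
    - [[-0.8,0.95,0.5],0]
    - [[-0.8,0.95,0.5],0]
    - [[0,0.4,0.2],0]
    - [[0,0,0],0]

```text
time_s: 35.9
position: [0.6115, 0.0984, 0.0698]
tcp_rot: [0.084, -3.138, 0.001]
force: [-0.5, -0.5, -1.0]
grip_width: 0.54
gripper_force: 30.0
```

carry_out:
  increments:
    - [[0,0,0],0]

```text
time_s: 36.02
position: [0.6122, 0.0968, 0.0709]
tcp_rot: [0.08, -3.14, 0.001]
force: [0.6, 1.0, -0.9]
grip_width: 0.542
gripper_force: 30.0
```

```bash
python3 look.py w11 none none;python3 - <<'E'
from h import *
s,p=pickle.load(open('w11.pkl','rb'))
c=cv2.resize(p['color'][110:310,180:460],None,fx=2.8,fy=2.8,interpolation=cv2.INTER_CUBIC);cv2.imwrite('pics/w11c.png',c[...,::-1])
E
```

```text
36.025 [0.6122 0.0968 0.0709] toolx deg -177.06 width 0.542
```

View pics/w11c.png

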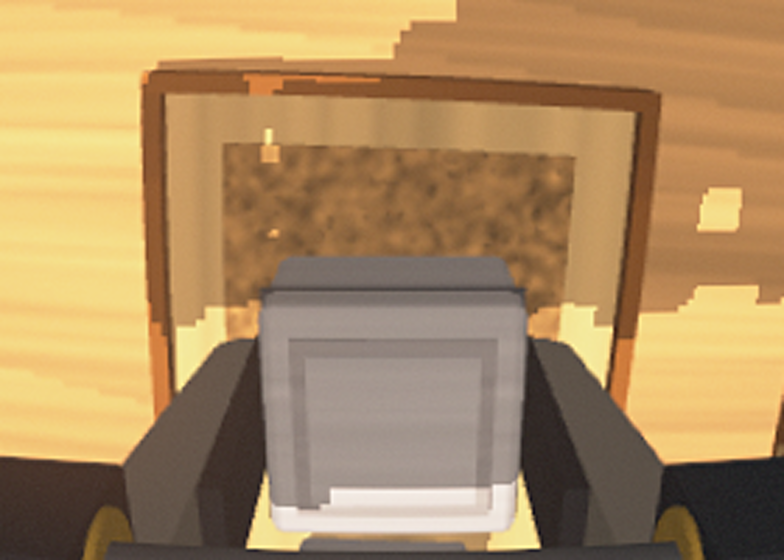

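The mat's near corners are at crop positions (223,143) and (575,156). In the full picture these are (259.6,161.1) and (385.4,165.7).

Run:
```python
from h import *
s,p=pickle.load(open('w11.pkl','rb'))
a,b=plane(p,[(259.6,161.1),(385.4,165.7)],.008,s);d=b-a;L=np.hypot(*d[:2]);n=np.array([d[1],-d[0]])/L
c=(a+b)[:2]/2+.045*n
print(a.round(4),b.round(4),L,'centre',c.round(4),'yaw',np.degrees(np.arctan2(n[1],n[0])))
a,b=plane(p,[(180+147/2.8,110+72/2.8),(180+659/2.8,110+95/2.8)],.014,s);d=b-a;print('wall yaw',np.degrees(np.arctan2(-d[0],d[1])))
W=Ro.from_rotvec(s['tcp_rot']).as_matrix();print('units',(W.T@np.r_[c-s['position'][:2],0]/.02).round(3))
```

```text
[0.5715 0.0515 0.008 ] [0.5702 0.1417 0.008 ] 0.09014036099541409 centre [0.6158 0.0972] yaw 0.8285954464783564
wall yaw 0.41831248972965207
units [-0.181  0.011 -0.   ]
```

carry_out:
  increments:
    - [[-0.16,0.01,0.5],0.45]
    - [[0,0,0.5],0]
    - [[0,0,0.5],0]
    - [[0,0,0.1],0]
    - [[0,0,0],0]
    - [[0,0,0],0]

```text
time_s: 36.83
position: [0.616, 0.0983, 0.0391]
tcp_rot: [-0.026, 3.141, 0.0]
force: [0.1, 1.0, -0.8]
grip_width: 0.539
gripper_force: 30.0
```

carry_out:
  increments:
    - [[0.03,-0.05,0.1],0]
    - [[0,0,0],0]
    - [[0,0,0],0]

```text
time_s: 37.2
position: [0.6153, 0.0972, 0.037]
tcp_rot: [-0.026, 3.141, 0.0]
force: [0.1, -0.1, 0.9]
grip_width: 0.542
gripper_force: 30.0
```

carry_out:
  increments:
    - [[0,0,0],0]
    - [[0,0,0],0]
    - [[0,0,0],0]
  jaw: 0.6

```text
time_s: 37.58
position: [0.6151, 0.0973, 0.0368]
tcp_rot: [-0.026, 3.141, 0.0]
force: [0.3, 0.5, 0.4]
grip_width: 0.799
gripper_force: 0.0
```

carry_out:
  increments:
    - [[0,0,-0.6],0]
    - [[0,0,-1],0]
    - [[0,0,-1],0]
    - [[1,0,-1],0]
    - [[1,0,-1],0]
    - [[1,0,-1],0]
    - [[1,-0.8,-1],0]
    - [[1,-1,-1],0]
    - [[1,-1,-1],0]
    - [[1,-1,-1],0]
    - [[1,-1,0],0]
    - [[0,0,0],0]
    - [[0,0,0],0]

```text
time_s: 39.2
position: [0.4574, -0.0007, 0.2297]
tcp_rot: [-0.026, 3.14, 0.001]
force: [1.4, -0.7, 0.3]
grip_width: 0.797
gripper_force: 0.0
```

```bash
python3 look.py w12 none none
python3 - <<'E'
from h import *
from plant import snapshot
s,p=pickle.load(open('w12.pkl','rb'));_,d=pickle.load(open('s0.pkl','rb'))
q=snapshot('top');sd=snapshot('side');pickle.dump((q,sd),open('e.pkl','wb'));cv2.imwrite('pics/top9.png',q['color'][...,::-1]);cv2.imwrite('pics/side9.png',sd['color'][...,::-1])
M=dict(small=(.6095,.2825),square=(.6158,.0972),large=(.5896,-.0948),oval=(.6067,-.292))
for n,c in M.items():
    for v,im,st in(('top',q,None),('w',p,s)):
        try: print(n,v,rect(plane(im,find(im,'tin',c,.044,st,.048),.044,st)), 'mat',(rect(plane(d['top'],find(d['top'],'mat',c,.008),.008)) if v=='top' else ''))
        except ValueError: print(n,v,'none')
E
```

```text
39.2 [ 0.4574 -0.0007  0.2297] toolx deg -179.04 width 0.797
small top [605.4 279.5  44.6  47.    1.3] mat [606.7 281.8  90.9  88.5   2.9]
small w none
square top [623.1 115.1  13.7  42.5  86. ] mat [612.8  97.3  89.2  89.5   1.2]
square w [648.1  97.1  97.8  33.8  87.8] mat 
large top [586.3 -99.9  66.   51.6   4.1] mat [587.9 -94.4  85.8  89.1   1.2]
large w [587.5 -73.6  24.5  77.2  69. ] mat 
oval top [ 603.5 -287.9   82.7   48.9   89.7] mat [ 604.7 -291.2   89.6   91.4   86.5]
oval w [ 584.3 -294.8   31.5  106.7   18.8] mat
```

View pics/top9.png

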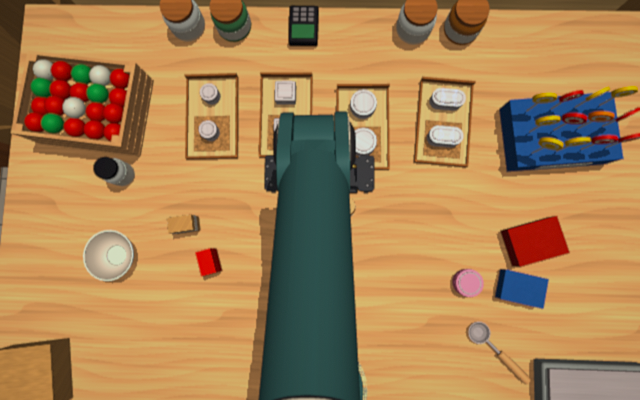

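Each tin stands on its mat, but the arm hides the square and large trays. I'll clear the arm aside for a final check.

carry_out:
  increments:
    - [[0,1,0],0]
    - [[0,1,0],0]
    - [[0,1,0],0]
    - [[0,1,0],0]
    - [[0,1,0],0]
    - [[0,1,0],0]
    - [[0,1,0],0]
    - [[0,1,0],0]
    - [[0,1,0],0]
    - [[0.3,1,0],0]
    - [[0.5,1,0],0]
    - [[0.5,1,0],0]
    - [[0.5,1,0],0]
    - [[0.5,1,0],0]
    - [[0.5,1,0],0]
    - [[0.5,1,0],0]
    - [[0.5,1,0],0]
    - [[0.5,1,0],0]
    - [[0.5,1,0],0]
    - [[0.5,1,0],0]

```text
time_s: 41.85
position: [0.3435, 0.3981, 0.2283]
tcp_rot: [0.027, -3.141, 0.001]
force: [1.0, 0.4, -0.1]
grip_width: 0.801
gripper_force: 0.0
```

carry_out:
  increments:
    - [[0.3,1,0],0]
    - [[0.3,1,0],0]
    - [[0.3,1,0],0]
    - [[0.3,1,0],0]
    - [[0.3,1,0],0]
    - [[0,0,0],0]

```text
time_s: 42.6
position: [0.3114, 0.498, 0.2286]
tcp_rot: [0.03, -3.141, -0.0]
force: [1.2, -0.7, -0.1]
grip_width: 0.8
gripper_force: 0.0
```

Run:
```python
from h import *
from plant import snapshot
q=snapshot('top');sd=snapshot('side')
M=dict(small=(.6095,.2825,3),square=(.6158,.0972,.9),large=(.5896,-.0948,1.4),oval=(.6067,-.292,-3.9))
def info(im,c):
    X=plane(im,find(im,'tin',c,.044,None,.048),.044)[:,:2]*1000;m=cv2.moments(X.astype(np.float32)[:,None])
    return np.array([m['m10']/m['m00'],m['m01']/m['m00'],np.degrees(.5*np.arctan2(2*m['mu11'],m['mu20']-m['mu02']))]),rect(np.c_[X/1000,X[:,0]])
for n,(x,y,a) in M.items():
    a=np.radians(a);e=np.array([np.cos(a),np.sin(a)])
    for v,im in(('top',q),('side',sd)):
        A,ra=info(im,(x,y));B,rb=info(im,(x+.095*e[0],y+.095*e[1]));D=(B-A)[:2];print(n,v,'sample-tin along/across',(D@e).round(1),(D@[-e[1],e[0]]).round(1),'ang',A[2].round(1),B[2].round(1),ra[2:],rb[2:])
a=cv2.resize(q['color'][60:250,170:490],None,fx=2.5,fy=2.5,interpolation=cv2.INTER_CUBIC);cv2.imwrite('pics/f.png',a[...,::-1])
```

```text
small top sample-tin along/across 93.5 -2.0 ang 56.8 65.6 [43.9 42.1 29.1] [45.7 41.5 28.7]
small side sample-tin along/across 91.7 -2.4 ang 68.6 64.0 [75.7 39.5 72.1] [75.  39.2 68.7]
square top sample-tin along/across 93.8 0.4 ang -38.0 8.5 [49.7 48.5  2. ] [50.8 48.7  2.3]
square side sample-tin along/across 94.2 -0.4 ang 74.3 72.7 [75.9 56.8 89.2] [81.2 54.6 77.4]
large top sample-tin along/across 94.7 -1.3 ang -9.0 -6.5 [63.5 62.1  1.2] [62.3 62.9 47.1]
large side sample-tin along/across 94.4 -1.6 ang 62.6 53.9 [80.9 60.1 69.2] [83.1 63.1 66. ]
oval top sample-tin along/across 93.3 -0.1 ang 87.3 87.3 [78.9 45.3 86. ] [79.2 51.8 85.7]
oval side sample-tin along/across 93.0 -0.4 ang 77.7 74.7 [91.1 47.3 78.6] [90.9 51.  72.7]
```

View pics/f.png

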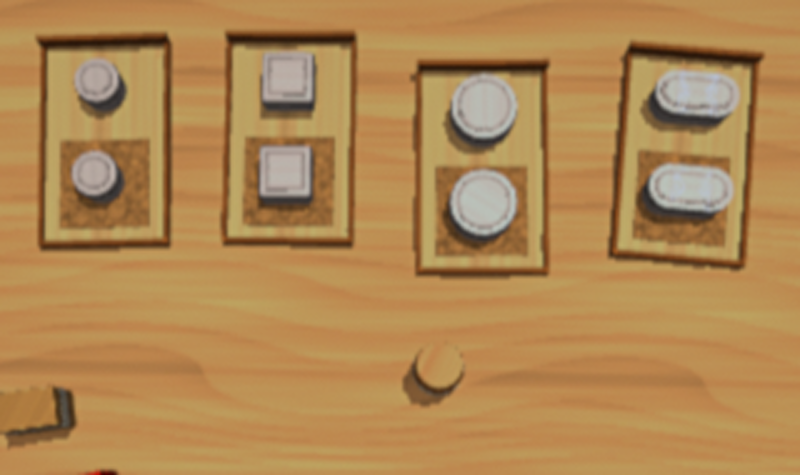

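All four tins stand on their mats within about 2–3 mm of centre. The oval and square line up with their samples, and the jar and carton have not moved.

```bash
python3 -c "
from plant import arm
print(arm.close_job())"
```

```text
the job is handed in; nothing more can be done
None
```

All four tins stand centred on their mats to within about 2–3 mm, the oval and square line up with their samples, the carton and jar look unmoved, and the job was handed in at about 43 s.

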